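# Release the latched key on the bench power box

## Task

One of the four identical white keys on the blue power box is latched down, so its socket is still on and the red flag stands up. Find that key (a light tap tells it from the others) and press it with the fingertips, firmly, until it unlatches, then let go so that it springs up and the red flag drops. Do not push any other key all the way down, do not hit the box hard, and leave the tin and the two wooden spools alone.

Things in the scene. Friction and masses are not known exactly. Their poses are not given: they have to be found in the camera images.
- power_box: blue power box, 96 (its x) x 204 (its y) x 55 mm, screwed to the bench; origin at the centre of its underside, z up, x toward the row of sockets, y along the row of keys. On its top, 18 mm to the -x side of the middle line, four identical white keys stand in a row along y, each cap 30 (x) x 34 (y) mm in a 4 mm high black frame; an up key stands 16 mm above the box top
- slot_1 (a point): point fixed to the box (it does not move with the key): middle of the top of key 1 when that key is up, 71 mm above the bench. Keys are counted from the box's +y end (slot_1) to its -y end (slot_4), 48 mm apart. All keys move straight down, 11 mm at most
- slot_2 (a point): point fixed to the box (it does not move with the key): middle of the top of key 2 when that key is up, 71 mm above the bench. A key that is up is springy: 2.5 N starts it, plus 0.5 N per mm (4 N: 3 mm). It may be tapped freely, but 7 mm down (6 N) it meets an interlock bar (2.5 N more), and pushing on drives the bar and counts as switching that key on
- slot_3 (a point): point fixed to the box (it does not move with the key): middle of the top of key 3 when that key is up, 71 mm above the bench. The latched key stands 5 mm lower than the others and does not give until about 5 N. Pressed on down (7 to 8 N), it unlatches 10 mm or more below the height of an up key; let go, it springs up level with the others
- slot_4 (a point): point fixed to the box (it does not move with the key): middle of the top of key 4 when that key is up, 71 mm above the bench. Which of the four keys is latched changes from run to run
- red_flag (a joint): small red flag, 8 mm wide, in the box top behind the middle of the key row (26 mm to the +x side, y = 0); its height above home in m: 2 mm for each mm that the latched key is down, so 0.010 while latched, 0.020 or more when it is pressed far enough to unlatch, 0 when that key is up. The other keys do not move it
- yellow_pin (a joint): yellow pin 8 mm across among the sockets (26 mm to the +x side, y = +48 mm), 8 mm proud of the box top; value in m that the interlock bar under the keys has been pushed down: 0 at home; it sinks when an up key is pushed more than 7 mm down
- nail_tin: grey open tin of nails, 66 mm across, 75 mm high, loose beside the box's right (-y) end; origin at the centre of its underside; bystander
- pale_spool: pale turned wooden spool, 42 mm across, 70 mm high, loose behind the sockets (+x side of the box); origin at the centre of its underside; bystander
- dark_spool: dark brown turned wooden spool, 38 mm across, 55 mm high, loose behind the box's right end; origin at the centre of its underside; bystander

How it is judged:
By the outcome, as a careful person would: the job done as asked, in the order asked, and still so for the second after the job is handed in, with the robot touching nothing.
It also fails if it takes over 45 s, if anything falls off the work surface, if the arm or the gripper's body presses on something with over 40 N, if the wrist force passes 120 N, or if a joint passes its speed limit or range.

## Robot

A 7-joint arm with a two-finger parallel gripper is mounted at the origin on a cart in front of the work surface, level with it; the furniture and walls round the work are solid. World frame = base frame: x ahead of the robot, y to its left, z up, the work surface at z = 0. Lengths are in m, angles in rad, forces in N, time in s.
With the tool pointing down it reaches from about 0.425 to 0.875 m from the base axis. Payload 4.7 kg.
Tool frame: the origin (TCP) lies at the very end of the fingers, on their centre line; the grasp point (between the pads) lies behind it (ctrl.tcp_to_grasp is the y of the grasp point in the tool frame, in m); y points along the fingers, x is the direction in which the jaws open and shut, and the axes are right-handed (so a half turn about y gives the same grasp; the last joint's range is limited). The gripper opens to 87 mm and grips with 3 to 60 N. Pads are 19 mm wide; open, the fingers measure 117 mm over their backs; the gripper's body (75 mm by 190 mm) begins 51 mm behind the grasp point.
Start: joints at [1.214, 0.321, -0.07, 1.45, 0.023, 1.371, -0.057], TCP at [0.236, -0.606, 0.183] pointing down, gripper open.
Joint ranges: [-2.86, 2.86], [-0.3, 2.09], [-1.38, 1.24], [0.06, 2.45], [-1.56, 4.7], [0.09, 2.05], [-2.69, 2.69]. Speed limits (rad/s): [2.57, 2.57, 3.14, 3.14, 3.14, 3.14, 3.14].

## Interface

Orientations are given as a rotation vector (axis times angle).
In Python, from bench import ctrl, get_image, workorder gives the robot as it stands.
- The arm moves only by the tool drive_tool, never from a script. Its argument "increments" is text: rows parted by semicolons, each of 5 numbers parted by spaces: the shift along the tool's x, y, z in mm, then the turn about the tool's y in degrees, then the closure in counts, from 0 (fully open) to 255 (shut). In form: tx ty tz yaw fingers; .... A call has 1 to 20 rows; each row shifts and turns the commanded pose from where the row before left it, along the tool's axes as they then stand; what a row does not reach is not made up. A row lasts 1/8 s, in which the tool goes at most 62.5 mm and 10.7 degrees, less where a joint would pass 70% of its speed; a pose out of reach is approached as far as the arm can. A call is refused whole if a number of a shift passes 62.5 or a number of a turn 10.7, either way. A call with a gripper value outside its range is refused whole. The fingers move at their own pace and stop on an object; "squeeze" is the grip in N (left out, the last holds). Time passes only in rows, so rows that do not move let the fingers close. It gives the time, the measured TCP pose, the force and the opening at its end, in the units of the state.
- ctrl.get_state(): the state, without advancing time (a new reading comes with each control period).
- get_image(name): name is "scene" or "top" or "wrist"; returns a dict with "img" (480x640x3 uint8, red, green, blue), "mtx" (3x3 intrinsics, pixels), "camera_from_world" (4x4, takes a point from world to camera coordinates). Camera axes: x right, y up, looking along -z (the intrinsics and any distortion apply to the point x, -y, -z); pixel columns grow to the right and rows downward; lengths in m; the calibration is good to about 2 mm. A picture is of the moment at which its call begins. There is no depth.
- workorder.close_job(): hands the job in, once; it reports no verdict.
The state is a dict: "time": time; "joint_positions": joint angles; "qd": joint speeds; "joint_torque": joint torques, N m; "position": TCP position; "tool_rot": TCP orientation; "ft_force": force on the tool from outside, world axes, zero at the start; "torque": the same for the moment, N m; "grip_width": opening from 0.0 (shut) to 1.0 (fully open).
Only numpy, scipy, OpenCV 4.12 (cv2) and the standard library are available. Lean on these libraries where they do the work, as an engineer would, in place of code of your own. Each camera call takes 0.05 s, during which the arm holds its last target.

## Working session

There is one attempt and no reset: what is moved stays moved. The work goes in short steps, Python scripts to look and compute and a tool call to move; the robot and the scene stay as the last step left them, time stands still between calls to the robot, and variables do not carry over. Pictures are saved under pics/ and viewed, and the job is handed in when it is done.

Besides the shell and the picture viewer there is one more tool, called after "Emit:" by a JSON object that holds its "op" and its "data", one argument or row to a line. drive_tool: Moves the arm, as the interface text tells. Its arguments: {"type":"object","properties":{"increments":{"type":"string"},"squeeze":{"type":"number"}},"required":["increments"]}

```bash
mkdir -p pics
python3 - <<'E'
from bench import ctrl,get_image
import cv2
s=ctrl.get_state();print({k:s[k] for k in('time','position','tool_rot','ft_force','grip_width')},ctrl.tcp_to_grasp)
for n in('scene','top','wrist'):
    d=get_image(n);cv2.imwrite(f'pics/{n}0.png',d['img'][:,:,::-1]);print(n,d['mtx'].tolist(),d['camera_from_world'].tolist())
E
```

```text
{'time': 0.0, 'position': array([ 0.23528493, -0.60522924,  0.18215194]), 'tool_rot': array([-1.361098  ,  0.93303552, -0.9302976 ]), 'ft_force': array([ 0.582958  , -0.04903944,  0.26934559]), 'grip_width': 0.9980130895041263} -0.0187
scene [[480.1553663538676, 0.0, 330.5827199941641], [0.0, 480.1553663538676, 237.07935836827065], [0.0, 0.0, 1.0]] [[-0.7414321762483861, -0.6710242734444347, 0.0021800165023811925, 0.4643244635686751], [0.5113794657594842, -0.5629270018246707, 0.6493105825537049, -0.40881874091583736], [-0.4344759717442686, 0.48253457395823524, 0.7605202264975061, -0.611858549005464], [0.0, 0.0, 0.0, 1.0]]
top [[527.1288076252131, 0.0, 330.9890479976361], [0.0, 527.1288076252131, 245.22441150729918], [0.0, 0.0, 1.0]] [[-0.015575531580082886, -0.9997652129988108, 0.015063920254692342, -0.06036729422436154], [0.9961542433202977, -0.014216605926115369, 0.08645583630332081, -0.6799263259628994], [-0.0862213797788165, 0.01635258369137521, 0.9961417904473506, -0.8754995655379554], [0.0, 0.0, 0.0, 1.0]]
wrist [[344.79318859989155, 0.0, 320.9226396892589], [0.0, 344.79318859989155, 237.11285617243573], [0.0, 0.0, 1.0]] [[0.3625770445679256, -0.9319497198929729, -0.00275796007957986, -0.6484722543573652], [0.9007613316531664, 0.3511992928000377, -0.2555153227013408, 0.030700921971797728], [0.23909602704939606, 0.09015972675294319, 0.9668010723623717, -0.3910353111869437], [0.0, 0.0, 0.0, 1.0]]
```

View pics/scene0.png

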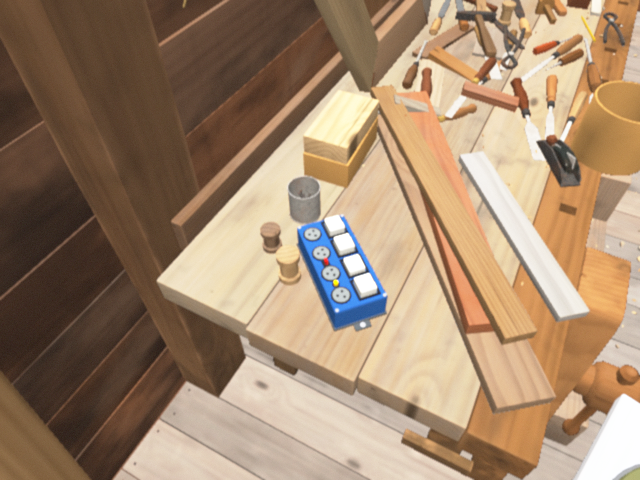

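View pics/top0.png

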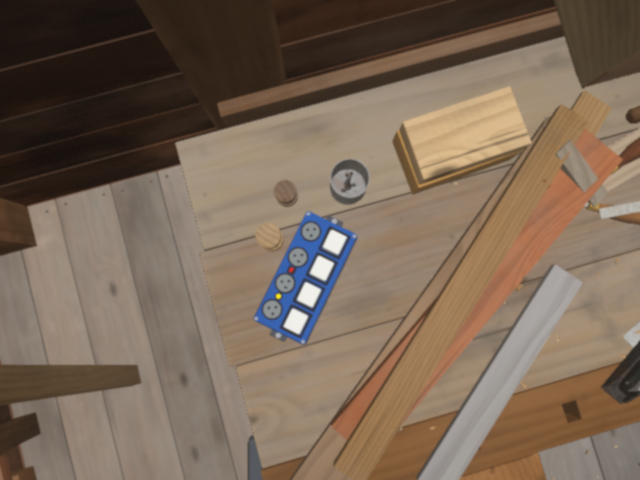

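View pics/wrist0.png

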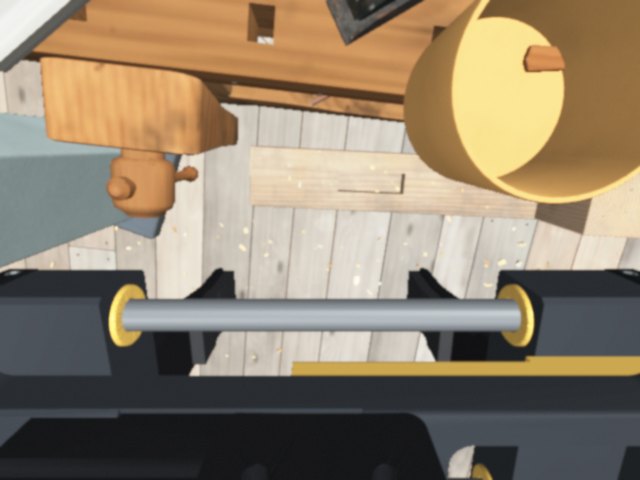

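Run:
```python
import cv2
a=cv2.imread('pics/top0.png')[200:355,240:370];cv2.imwrite('pics/topc.png',cv2.resize(a,None,fx=3.8,fy=3.8,interpolation=cv2.INTER_CUBIC))
a=cv2.imread('pics/scene0.png')[205:335,265:395];cv2.imwrite('pics/scenec.png',cv2.resize(a,None,fx=4.5,fy=4.5,interpolation=cv2.INTER_CUBIC))
```

```text
(no output)
```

View pics/topc.png

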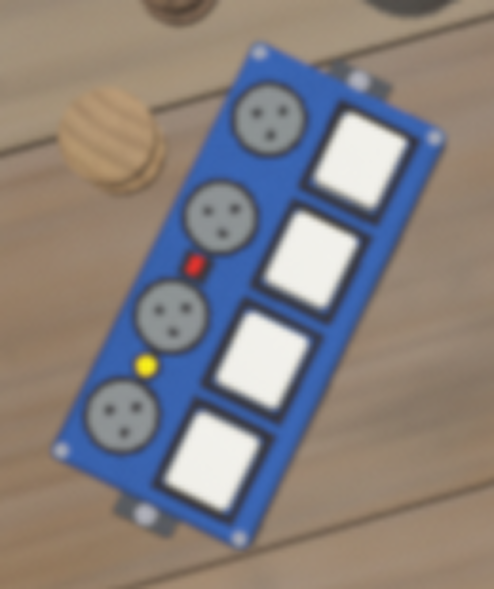

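View pics/scenec.png

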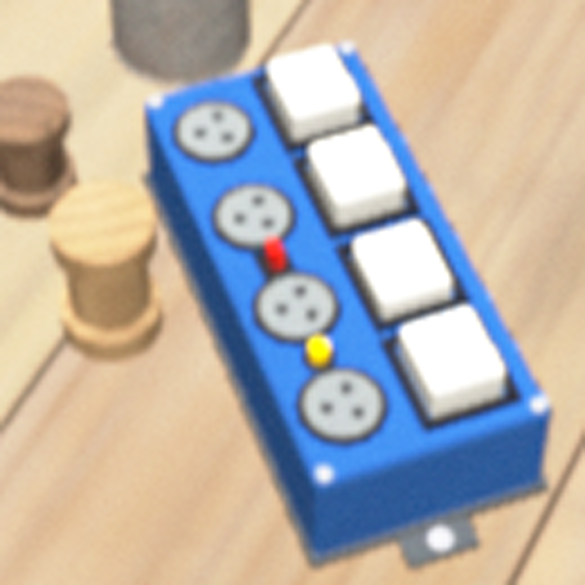

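```bash
cat > h.py <<'E'
import numpy as np,cv2
from bench import ctrl,get_image
def proj(d,P):
    P=np.atleast_2d(P);c=(d['camera_from_world'][:3,:3]@P.T).T+d['camera_from_world'][:3,3]
    K=d['mtx'];return np.c_[K[0,0]*c[:,0]/-c[:,2]+K[0,2],K[1,1]*-c[:,1]/-c[:,2]+K[1,2]]
def box2w(p,q):
    c,s=np.cos(p[2]),np.sin(p[2]);q=np.atleast_2d(q);return np.c_[p[0]+c*q[:,0]-s*q[:,1],p[1]+s*q[:,0]+c*q[:,1],q[:,2]]
E
cat > fit.py <<'E'
from h import *
from scipy.optimize import least_squares
M=[(48,-102,55),(-48,-102,55),(-48,102,55),(48,102,55),(26,-72,57),(26,-24,57),(26,24,57),(26,72,57)]
M=np.array(M)/1e3
T=np.array([(258,42),(446,135),(245,548),(52,455),(269,118),(220,217),(171,316),(122,415)])/3.8+[240,200]-.37
S=np.array([(150,102),(352,42),(550,405),(315,490),(213,131),(254,216),(296,307),(342,404)])/4.5+[265,205]-.39
t=get_image('top');s=get_image('scene')
def f(p,dz=0):
    w=box2w(p,M)+[0,0,p[3]];return np.r_[proj(t,w)-T,proj(s,w)-S].ravel()
r=least_squares(f,[.73,0,1,0],loss='soft_l1');print(r.x,np.degrees(r.x[2]));print(r.fun.reshape(-1,2).round(1).tolist())
r2=least_squares(lambda p:f(np.r_[p,0]),r.x[:3],loss='soft_l1');print(r2.x)
p=r2.x;np.save('box.npy',p)
for i in range(4):
    w=box2w(p,[-.018,.072-.048*i,.071]);print(i+1,w,np.hypot(w[0,0],w[0,1]))
    # key top corners for up and latched
    for h in(.071,.066):
        q=np.array([(-.018+a*.015,.072-.048*i+b*.017,h) for a,b in((1,-1),(-1,-1),(-1,1),(1,1))])
        print(h,((proj(s,box2w(p,q))-[265,205]+.39)*4.5).round().astype(int).tolist(),((proj(t,box2w(p,q))-[240,200]+.37)*3.8).round().astype(int).tolist())
R=cv2.Rodrigues(ctrl.get_state()['tool_rot'])[0];print(R.round(3))
E
python3 fit.py
```

```text
[ 0.62653416 -0.02612495  1.0994011  -0.00276931] 62.9910430673371
[[-1.1, -1.9], [0.6, -1.3], [-0.5, 0.5], [-1.8, -0.9], [-0.2, -0.4], [-0.1, -0.8], [-0.1, -0.9], [-0.2, -0.8], [-1.1, -0.7], [1.2, -0.4], [2.5, 1.7], [1.4, 0.3], [1.2, 0.3], [1.0, 0.3], [1.2, 0.2], [1.2, 0.3]]
[ 0.62585626 -0.02558422  1.09926972]
1 [[ 0.55353675 -0.00891421  0.071     ]] 0.5536085264136655
0.071 [[404, 324], [477, 301], [514, 371], [440, 395]] [[195, 409], [258, 440], [222, 512], [159, 481]]
0.066 [[403, 332], [476, 309], [513, 378], [439, 402]] [[196, 408], [258, 439], [223, 511], [160, 480]]
2 [[ 0.5962988  -0.03071806  0.071     ]] 0.5970894844288154
0.071 [[356, 230], [427, 208], [462, 273], [389, 296]] [[245, 308], [308, 338], [272, 410], [209, 379]]
0.066 [[356, 238], [426, 216], [461, 281], [389, 304]] [[245, 308], [308, 339], [273, 410], [210, 379]]
3 [[ 0.63906084 -0.05252191  0.071     ]] 0.6412154897637976
0.071 [[311, 142], [381, 122], [413, 183], [343, 203]] [[294, 207], [357, 238], [322, 309], [259, 278]]
0.066 [[311, 150], [380, 130], [413, 191], [342, 211]] [[295, 208], [357, 239], [322, 309], [260, 279]]
4 [[ 0.68182288 -0.07432576  0.071     ]] 0.6858620533391429
0.071 [[270, 60], [337, 41], [368, 98], [299, 117]] [[343, 108], [406, 138], [371, 209], [309, 178]]
0.066 [[270, 68], [337, 49], [367, 106], [299, 125]] [[343, 109], [405, 140], [371, 210], [309, 179]]
[[ 0.362 -0.     0.932]
 [-0.932  0.001  0.362]
 [-0.001 -1.    -0.   ]]
```

Emit:
{"op": "drive_tool", "data": {
  "increments": "0 -20 0 0 255;-28 -2 39 0 255;-28 -2 39 0 255;-28 -2 39 0 255;-28 -2 39 0 255;-28 -2 39 0 255;-28 -2 39 0 255;-28 -2 39 0 255;-28 -2 39 0 255;-28 -2 39 0 255;-28 -2 39 0 255;-28 -2 39 0 255;-28 -2 39 0 255;-28 -2 39 0 255;-28 -2 39 0 255;0 0 0 -10.5 255;0 0 0 -10.5 255;0 0 0 -10.5 255;0 0 0 -10.5 255;0 0 0 0 255",
  "squeeze": 20
}}

```text
time: 2.75
position: [0.6028, -0.0428, 0.2326]
tool_rot: [-1.539, 0.367, -0.369]
ft_force: [-0.2, 0.2, 1.1]
grip_width: 0.007
```

Run:
```python
from h import *
d=get_image('wrist');cv2.imwrite('pics/w1.png',d['img'][:,:,::-1])
np.save('w1.npy',d['camera_from_world'])
p=np.load('box.npy')
for i in range(4):
    for h in(.071,.066):
        q=np.array([(-.018+a*.015,.072-.048*i+b*.017,h) for a,b in((1,-1),(-1,-1),(-1,1),(1,1))])
        print(i+1,h,proj(d,box2w(p,q)).round().tolist())
c=[(a*.048,b*.102,.055) for a,b in((1,-1),(-1,-1),(-1,1),(1,1))];print('box',proj(d,box2w(p,c)).round())
M=d['camera_from_world'];print(-M[:3,:3].T@M[:3,3])
s=ctrl.get_state();print(s['position'],s['ft_force'],cv2.Rodrigues(s['tool_rot'])[0].round(4))
```

```text
1 0.071 [[280.0, 193.0], [281.0, 221.0], [250.0, 221.0], [248.0, 193.0]]
1 0.066 [[281.0, 192.0], [282.0, 220.0], [251.0, 220.0], [249.0, 192.0]]
2 0.071 [[326.0, 193.0], [326.0, 221.0], [294.0, 221.0], [294.0, 193.0]]
2 0.066 [[326.0, 192.0], [326.0, 220.0], [295.0, 220.0], [294.0, 192.0]]
3 0.071 [[372.0, 193.0], [370.0, 221.0], [339.0, 221.0], [339.0, 193.0]]
3 0.066 [[371.0, 192.0], [370.0, 220.0], [339.0, 220.0], [339.0, 192.0]]
4 0.071 [[417.0, 193.0], [415.0, 221.0], [383.0, 221.0], [385.0, 193.0]]
4 0.066 [[416.0, 193.0], [414.0, 220.0], [383.0, 220.0], [384.0, 192.0]]
box [[429. 143.]
 [422. 231.]
 [242. 231.]
 [237. 143.]]
[0.63457067 0.01995756 0.43451049]
[ 0.60276107 -0.04284549  0.23241697] [-0.61062115  0.11162604  0.28669554] [[ 8.912e-01  1.400e-03  4.536e-01]
 [-4.536e-01 -4.000e-04  8.912e-01]
 [ 1.400e-03 -1.000e+00  3.000e-04]]
```

View pics/w1.png

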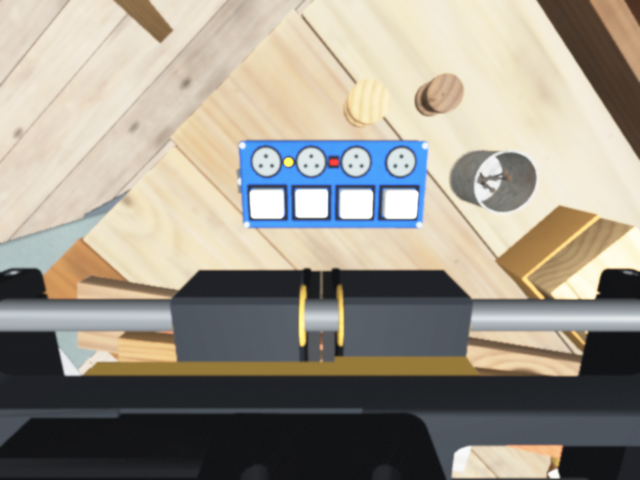

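Run:
```python
import cv2
a=cv2.imread('pics/w1.png')[130:240,230:440];cv2.imwrite('pics/w1c.png',cv2.resize(a,None,fx=3.8,fy=3.8,interpolation=cv2.INTER_CUBIC))
a=cv2.imread('pics/scene0.png')[205:305,320:390];cv2.imwrite('pics/scenec2.png',cv2.resize(a,None,fx=6,fy=6,interpolation=cv2.INTER_CUBIC))
```

```text
(no output)
```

View pics/w1c.png

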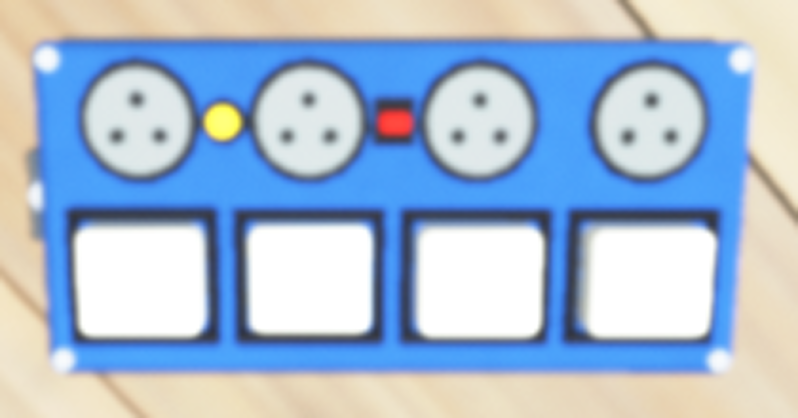

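View pics/scenec2.png

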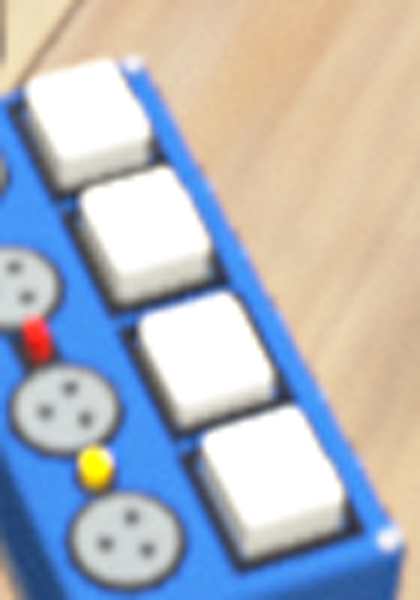

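Emit:
{"op": "drive_tool", "data": {
  "increments": "-5 25 5 0 255;-5 35 5 0 255;0 35 0 0 255;0 30 0 0 255;0 15 0 0 255;0 6 0 0 255;0 3 0 0 255;0 0 0 0 255;0 0 0 0 255"
}}

```text
time: 3.92
position: [0.5985, -0.0292, 0.0831]
tool_rot: [-1.54, 0.365, -0.367]
ft_force: [-0.1, 0.6, -0.7]
grip_width: 0.004
```

Emit:
{"op": "drive_tool", "data": {
  "increments": "0 4 0 0 255;0 3 0 0 255;0 2 0 0 255;0 2 0 0 255;0 1.5 0 0 255;0 1 0 0 255;0 0 0 0 255;0 0 0 0 255"
}}

```text
time: 4.92
position: [0.598, -0.0292, 0.0688]
tool_rot: [-1.54, 0.366, -0.366]
ft_force: [-0.3, -0.2, -0.5]
grip_width: 0.006
```

Run:
```python
from h import *
for i in range(3):
    d=get_image('scene');s=ctrl.get_state();print(s['position'],s['ft_force'])
cv2.imwrite('pics/s2.png',cv2.resize(d['img'][190:340,250:400,::-1],None,fx=4,fy=4,interpolation=cv2.INTER_CUBIC))
```

```text
[ 0.59802925 -0.02923003  0.06883797] [-0.16992648 -0.13398251 -0.83287429]
[ 0.59799823 -0.02922026  0.06881599] [ 0.03095862 -0.51606737 -0.33579204]
[ 0.59798954 -0.02921592  0.06880086] [-0.17540015  0.82911723  0.0348735 ]
```

View pics/s2.png

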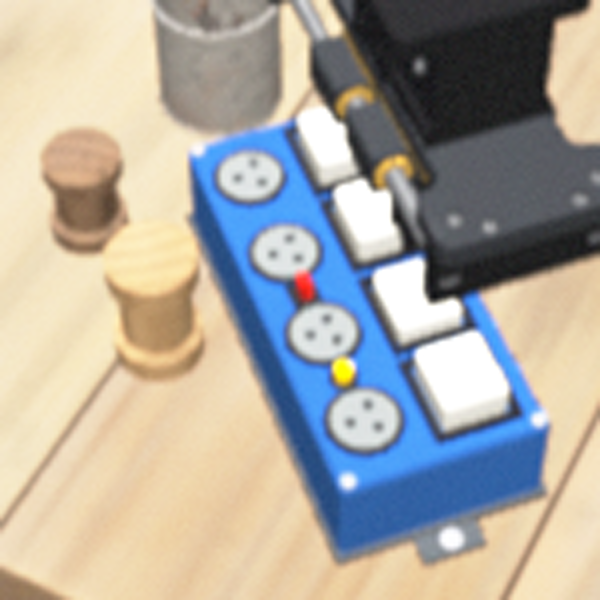

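Emit:
{"op": "drive_tool", "data": {
  "increments": "0 1 0 0 255;0 1 0 0 255;0 1 0 0 255;0 0.5 0 0 255;0 0 0 0 255;0 0 0 0 255"
}}

```text
time: 5.82
position: [0.5979, -0.0293, 0.0652]
tool_rot: [-1.54, 0.366, -0.366]
ft_force: [-0.4, -0.3, 0.3]
grip_width: 0.007
```

Run:
```python
from h import *
for i in range(4):
    d=get_image('scene');s=ctrl.get_state();print(s['position'],s['ft_force'])
```

```text
[ 0.59795696 -0.02919078  0.06527698] [ 0.76829354 -0.60960931 -0.0776928 ]
[ 0.597936   -0.02923811  0.06525816] [ 0.78258971 -1.54404319  0.12318277]
[ 0.59792947 -0.02922876  0.06526724] [0.35794529 1.43418735 0.16666943]
[ 0.59793064 -0.02922717  0.06525135] [ 0.4379219   0.32460648 -0.06089738]
```

Emit:
{"op": "drive_tool", "data": {
  "increments": "0 0.5 0 0 255;0 0.5 0 0 255;0 0 0 0 255;0 0 0 0 255"
}}

```text
time: 6.52
position: [0.5979, -0.0292, 0.0642]
tool_rot: [-1.54, 0.366, -0.366]
ft_force: [-0.2, -0.2, 0.2]
grip_width: 0.007
```

Run:
```python
from h import *
s=ctrl.get_state();print(s['ft_force'])
for n,sl in(('scene',(slice(220,300),slice(320,430))),('top',(slice(200,350),slice(230,400)))):
    d=get_image(n);a=d['img'][sl][:,:,::-1];f=780/a.shape[1];f=min(f,590/a.shape[0])
    cv2.imwrite(f'pics/{n}3.png',cv2.resize(a,None,fx=f,fy=f,interpolation=cv2.INTER_CUBIC))
    print(n,f,(proj(d,s['position'])-[sl[1].start,sl[0].start])*f)
d=get_image('wrist');cv2.imwrite('pics/w3.png',d['img'][:,:,::-1]);print(proj(d,s['position']))
```

```text
[-0.17680827 -0.19791814  0.16463542]
scene 7.090909090909091 [[240.76519682 303.79436257]]
top 3.933333333333333 [[302.32725342 365.95713224]]
[[320.59916972 264.03083954]]
```

View pics/scene3.png

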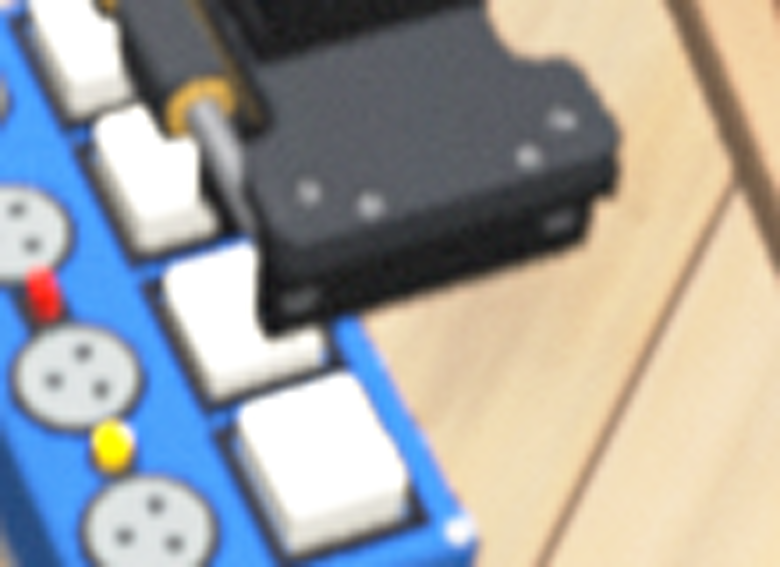

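View pics/top3.png

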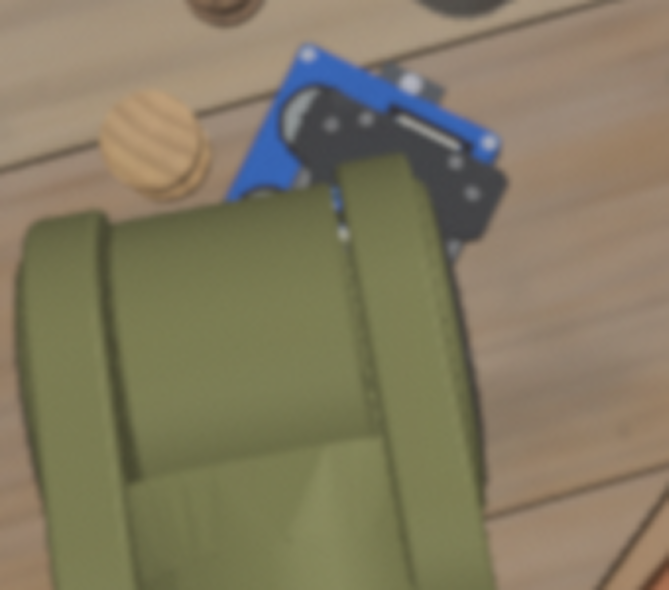

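View pics/w3.png

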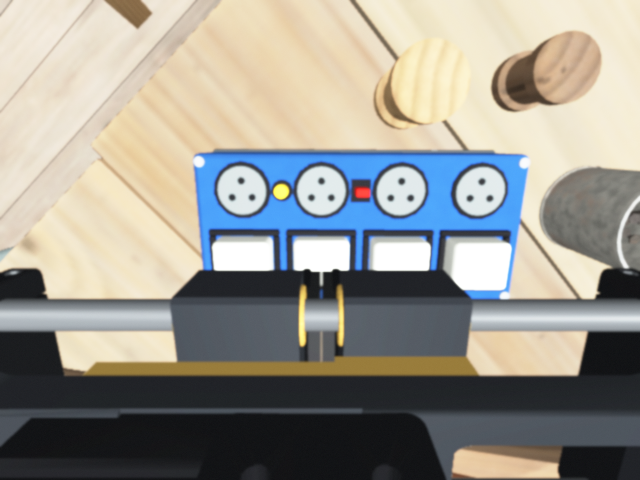

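Emit:
{"op": "drive_tool", "data": {
  "increments": "0 0.5 0 0 255;0 0.5 0 0 255;0 0 0 0 255;0 0 0 0 255"
}}

```text
time: 7.18
position: [0.5979, -0.0292, 0.0632]
tool_rot: [-1.54, 0.366, -0.366]
ft_force: [0.1, -0.1, 0.4]
grip_width: 0.007
```

Emit:
{"op": "drive_tool", "data": {
  "increments": "0 0.5 0 0 255;0 0.5 0 0 255;0 0 0 0 255;0 0 0 0 255"
}}

```text
time: 7.68
position: [0.5979, -0.0292, 0.0622]
tool_rot: [-1.54, 0.366, -0.366]
ft_force: [0.8, -0.1, -0.2]
grip_width: 0.007
```

Emit:
{"op": "drive_tool", "data": {
  "increments": "0 0.5 0 0 255;0 0.5 0 0 255;0 0 0 0 255;0 0 0 0 255"
}}

```text
time: 8.18
position: [0.5979, -0.0292, 0.0612]
tool_rot: [-1.54, 0.366, -0.366]
ft_force: [0.2, -0.2, -0.6]
grip_width: -0.001
```

Run:
```python
from h import *
a=cv2.imread('pics/wrist0.png')[250:390,170:470];cv2.imwrite('pics/w0c.png',cv2.resize(a,None,fx=2.6,fy=2.6,interpolation=cv2.INTER_CUBIC))
s=ctrl.get_state();p=s['position'];R=cv2.Rodrigues(s['tool_rot'])[0]
d=get_image('wrist');im=d['img'][:,:,::-1].copy()
cv2.imwrite('pics/w4.png',cv2.resize(im[220:340,240:400],None,fx=4.9,fy=4.9,interpolation=cv2.INTER_CUBIC))
sc=get_image('scene');im2=sc['img'][:,:,::-1]
cv2.imwrite('pics/s4.png',cv2.resize(im2[210:300,320:430],None,fx=6.5,fy=6.5,interpolation=cv2.INTER_CUBIC))
for q in[(0,0,0),(.015,0,.0095),(-.015,0,.0095),(.015,0,-.0095),(-.015,0,-.0095),(-.015,-.07,.0095),(-.095,-.07,.037),(-.095,-.07,-.037)]:
    w=p+R@np.array(q);print(q,proj(d,w).round(),((proj(d,w)-[240,220])*4.9).round(),((proj(sc,w)-[320,210])*6.5).round())
print(s['ft_force'],s['torque'])
```

```text
(0, 0, 0) [[321. 264.]] [[395. 216.]] [[220. 350.]]
(0.015, 0, 0.0095) [[345. 249.]] [[515. 144.]] [[166. 319.]]
(-0.015, 0, 0.0095) [[296. 249.]] [[275. 144.]] [[209. 403.]]
(0.015, 0, -0.0095) [[345. 278.]] [[513. 286.]] [[231. 299.]]
(-0.015, 0, -0.0095) [[297. 278.]] [[278. 286.]] [[275. 382.]]
(-0.015, -0.07, 0.0095) [[284. 298.]] [[217. 383.]] [[220. 235.]]
(-0.095, -0.07, 0.037) [[ 80. 234.]] [[-786.   67.]] [[245. 518.]]
(-0.095, -0.07, -0.037) [[109. 393.]] [[-642.  850.]] [[533. 425.]]
[ 0.24387717 -0.16999984 -0.62074471] [-0.00772629 -0.09942259 -0.0015699 ]
```

View pics/w0c.png

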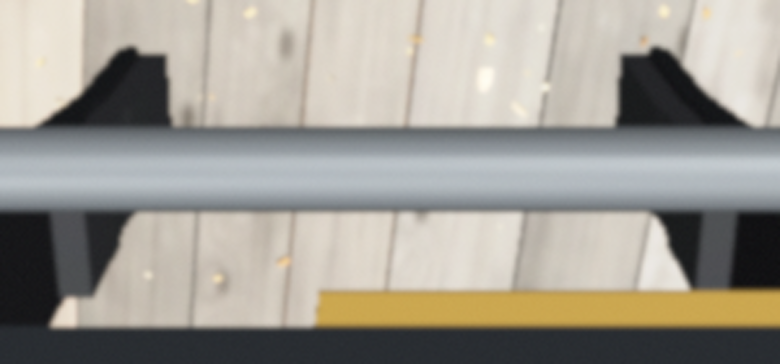

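View pics/w4.png

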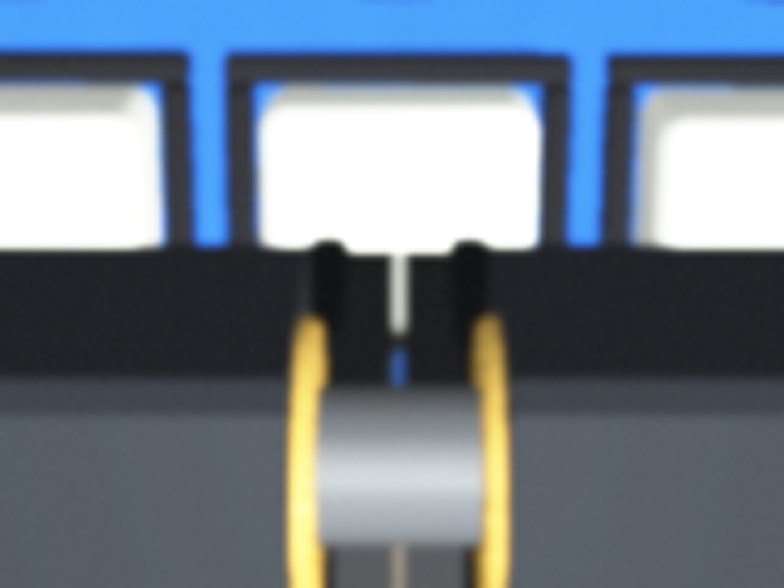

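View pics/s4.png

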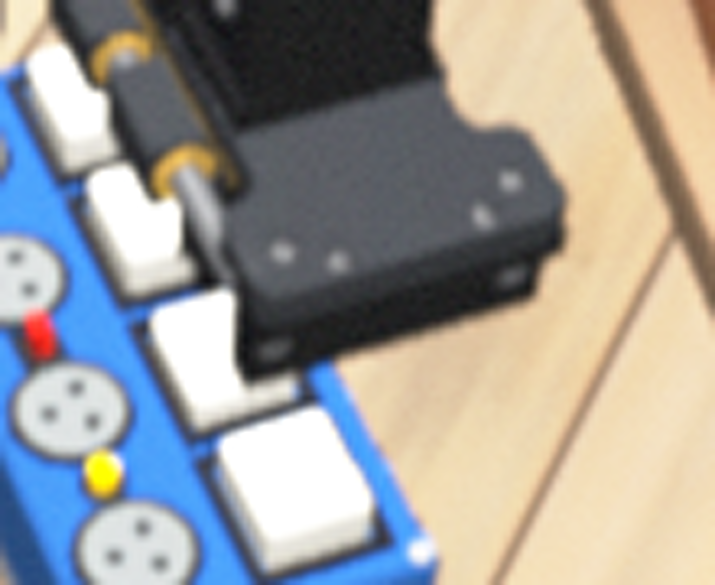

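Run:
```python
from h import *
s=ctrl.get_state();p=s['position'];R=cv2.Rodrigues(s['tool_rot'])[0]
d=get_image('wrist');sc=get_image('scene')
def P(d):
    return d['mtx']@np.diag([1,-1,-1.])@d['camera_from_world'][:3]
def tri(a,b):
    X=cv2.triangulatePoints(P(d),P(sc),np.array(a,float).reshape(2,1),np.array(b,float).reshape(2,1));X=(X[:3]/X[3]).ravel()
    print(X.round(4),'tool',((X-p)@R*1000).round(1),'res',(proj(d,X)-a).round(1),(proj(sc,X)-b).round(1))
tri((200,270),(358.5,267.7)); tri((172,307),(320+235/6.5,210+275/6.5));tri((172,307),(320+265/6.5,210+310/6.5))
# check known pts: flag, yellow pin, key2 corner back-left/right
im=d['img'][:,:,::-1];print(s['position'],s['ft_force'],s['torque'])
cv2.imwrite('pics/w5.png',cv2.resize(im[140:320,160:480],None,fx=2.4,fy=2.4,interpolation=cv2.INTER_CUBIC))
pb=np.load('box.npy')
for n,q in(('sock1',(.026,.072,.057)),('sock4',(.026,-.072,.057)),('key2',(-.018,.024,.066))):print(n,proj(d,box2w(pb,q)),proj(sc,box2w(pb,q)))
```

```text
[0.5592 0.0097 0.1228] tool [-52.1 -61.6  17.4] res [[0.1 3. ]] [[-0.4  0.2]]
[0.5639 0.011  0.1598] tool [-48.5 -98.6  20.5] res [[-0.3 -2.8]] [[ 0.3 -0.2]]
[0.5569 0.008  0.1494] tool [-53.4 -88.2  14.7] res [[-0.1 -0.8]] [[ 0.1 -0.1]]
[ 0.59795121 -0.02920626  0.06124483] [-0.46065677  0.12598116 -0.73649441] [-0.03962902 -0.02138278 -0.00976648]
sock1 [[239.51423817 195.04886587]] [[341.88192561 294.21870427]]
sock4 [[479.84290566 196.20794373]] [[313.15111521 233.38151644]]
key2 [[319.32106892 269.88840202]] [[355.27293097 262.21288829]]
```

View pics/w5.png

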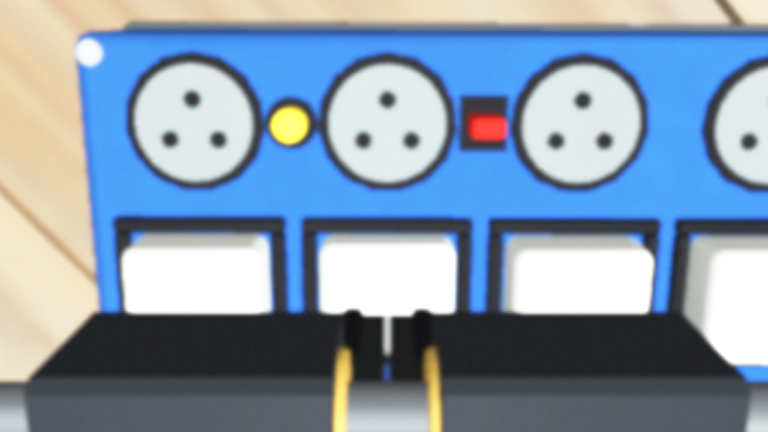

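Emit:
{"op": "drive_tool", "data": {
  "increments": "0 1 0 0 255;0 1 0 0 255;0 1 0 0 255;0 0 0 0 255"
}}

```text
time: 8.88
position: [0.5978, -0.0292, 0.0581]
tool_rot: [-1.54, 0.366, -0.366]
ft_force: [-0.2, 1.1, -0.7]
grip_width: 0.005
```

Emit:
{"op": "drive_tool", "data": {
  "increments": "0 1 0 0 255;0 1 0 0 255;0 1 0 0 255;0 0 0 0 255"
}}

```text
time: 9.38
position: [0.5979, -0.0292, 0.0551]
tool_rot: [-1.54, 0.366, -0.366]
ft_force: [-0.2, -0.8, -0.0]
grip_width: 0.004
```

Run:
```python
from h import *
s=ctrl.get_state();p=s['position'];R=cv2.Rodrigues(s['tool_rot'])[0]
d=get_image('wrist');C=d['camera_from_world'];K=d['mtx']
for dep in(.165,.172,.18,.19,.21):
    c=np.array([(320-K[0,2])/K[0,0]*dep,-(269-K[1,2])/K[1,1]*dep,-dep]);X=C[:3,:3].T@(c-C[:3,3]);print(dep,((X-p)@R*1000).round(1))
cv2.imwrite('pics/w6.png',cv2.resize(d['img'][220:340,240:400,::-1],None,fx=4.9,fy=4.9,interpolation=cv2.INTER_CUBIC))
sc=get_image('scene');cv2.imwrite('pics/s6.png',cv2.resize(sc['img'][210:300,320:430,::-1],None,fx=6.5,fy=6.5,interpolation=cv2.INTER_CUBIC))
```

```text
0.165 [ -0.3 -46.2  13.6]
0.172 [ -0.3 -39.6  11.2]
0.18 [ -0.3 -32.    8.4]
0.19 [ -0.3 -22.6   5. ]
0.21 [-0.4 -3.7 -1.9]
```

View pics/w6.png

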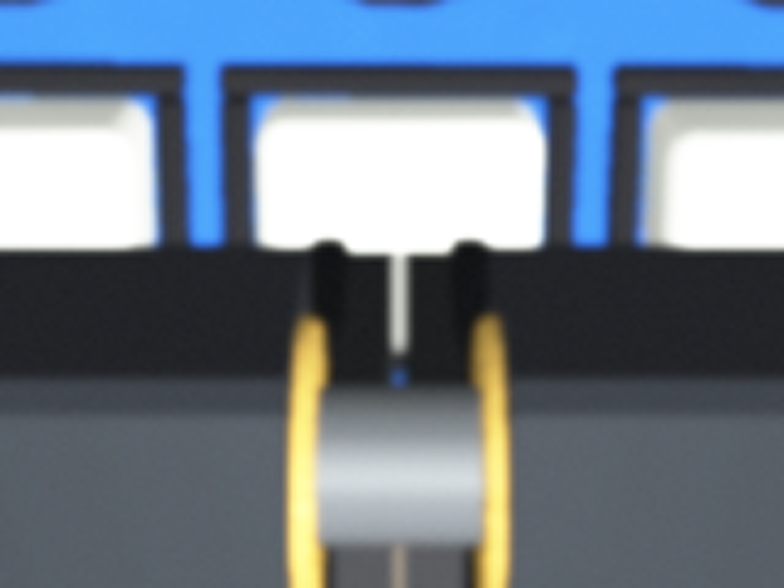

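View pics/s6.png

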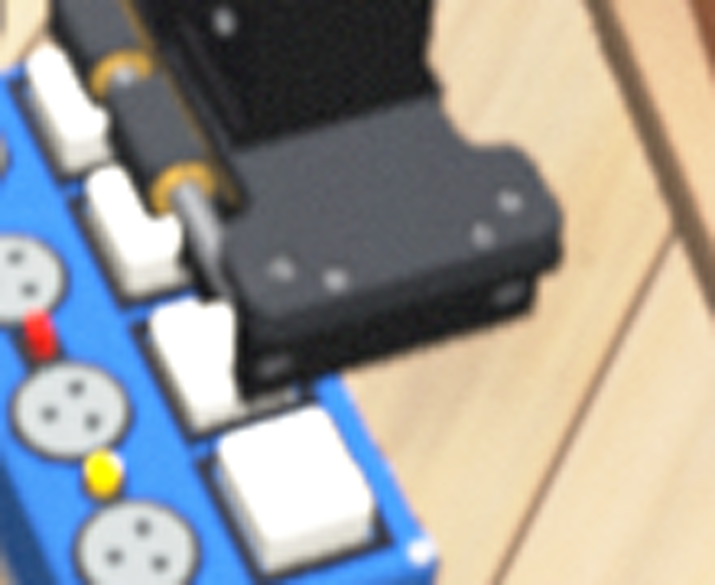

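Emit:
{"op": "drive_tool", "data": {
  "increments": "0 1.5 0 0 255;0 1.5 0 0 255;0 1 0 0 255;0 0 0 0 255"
}}

```text
time: 9.98
position: [0.5978, -0.0292, 0.0511]
tool_rot: [-1.54, 0.366, -0.366]
ft_force: [-0.6, -0.5, -0.6]
grip_width: 0.008
```

Emit:
{"op": "drive_tool", "data": {
  "increments": "0 1 0 0 255;0 1 0 0 255;0 1 0 0 255;0 0 0 0 255"
}}

```text
time: 10.48
position: [0.5978, -0.0292, 0.0481]
tool_rot: [-1.54, 0.366, -0.366]
ft_force: [0.5, 0.8, 0.2]
grip_width: 0.006
```

Emit:
{"op": "drive_tool", "data": {
  "increments": "0 1 0 0 255;0 1 0 0 255;0 1 0 0 255;0 0 0 0 255"
}}

```text
time: 10.98
position: [0.5978, -0.0292, 0.0451]
tool_rot: [-1.54, 0.366, -0.366]
ft_force: [0.1, -0.5, -0.7]
grip_width: 0.007
```

Run:
```python
from h import *
d=get_image('wrist')
cv2.imwrite('pics/w7.png',cv2.resize(d['img'][140:340,170:470,::-1],None,fx=2.6,fy=2.6,interpolation=cv2.INTER_CUBIC))
sc=get_image('scene');cv2.imwrite('pics/s7.png',cv2.resize(sc['img'][210:300,320:430,::-1],None,fx=6.5,fy=6.5,interpolation=cv2.INTER_CUBIC))
print(ctrl.get_state()['joint_torque'])
```

```text
[ 3.02833163e-03 -4.36170602e+01 -6.61349058e+00 -2.77407879e+01
 -6.19152258e-02 -1.27204583e-02 -1.21315156e-04]
```

View pics/w7.png

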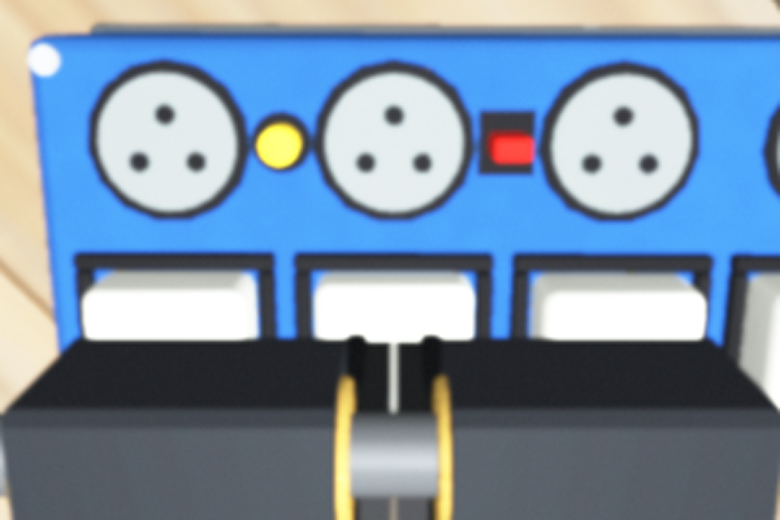

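View pics/s7.png

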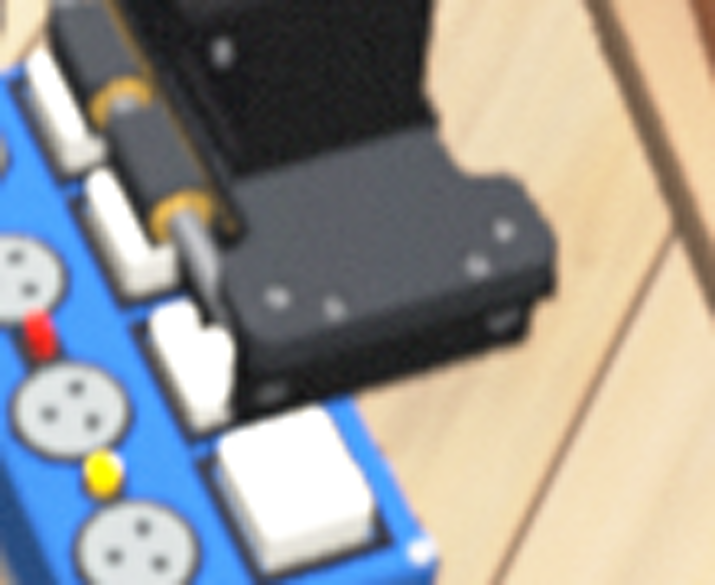

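Emit:
{"op": "drive_tool", "data": {
  "increments": "0 1 0 0 255;0 1 0 0 255;0 1 0 0 255;0 0 0 0 255"
}}

```text
time: 11.58
position: [0.5978, -0.0292, 0.0421]
tool_rot: [-1.54, 0.366, -0.366]
ft_force: [0.5, -0.6, -0.2]
grip_width: 0.0
```

Emit:
{"op": "drive_tool", "data": {
  "increments": "0 1 0 0 255;0 1 0 0 255;0 1 0 0 255;0 0 0 0 255"
}}

```text
time: 12.08
position: [0.5979, -0.0293, 0.0391]
tool_rot: [-1.54, 0.366, -0.366]
ft_force: [0.7, 0.6, 0.8]
grip_width: 0.005
```

Emit:
{"op": "drive_tool", "data": {
  "increments": "0 1 0 0 255;0 1 0 0 255;0 0 0 0 255;0 0 0 0 255"
}}

```text
time: 12.58
position: [0.598, -0.0292, 0.0372]
tool_rot: [-1.54, 0.366, -0.366]
ft_force: [0.1, 0.5, -0.5]
grip_width: 0.007
```

Emit:
{"op": "drive_tool", "data": {
  "increments": "0 1 0 0 255;0 1 0 0 255;0 0 0 0 255;0 0 0 0 255"
}}

```text
time: 13.08
position: [0.5979, -0.0293, 0.0352]
tool_rot: [-1.54, 0.366, -0.366]
ft_force: [0.3, -0.9, 0.2]
grip_width: 0.002
```

Run:
```python
from h import *
d=get_image('wrist')
cv2.imwrite('pics/w8.png',cv2.resize(d['img'][140:340,170:470,::-1],None,fx=2.6,fy=2.6,interpolation=cv2.INTER_CUBIC))
sc=get_image('scene');cv2.imwrite('pics/s8.png',cv2.resize(sc['img'][190:320,280:430,::-1],None,fx=4.5,fy=4.5,interpolation=cv2.INTER_CUBIC))
```

```text
(no output)
```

View pics/w8.png

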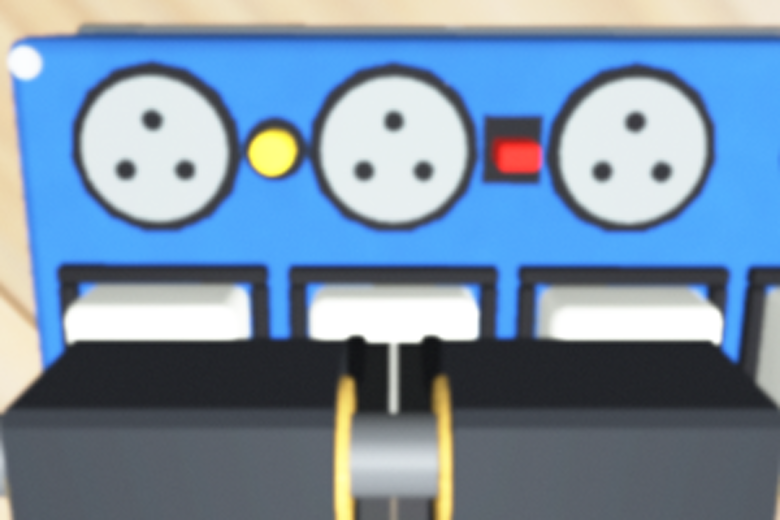

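View pics/s8.png

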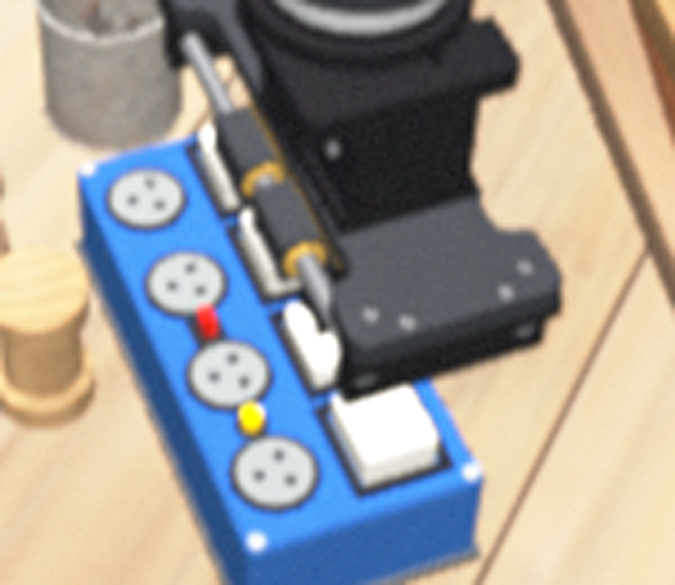

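Emit:
{"op": "drive_tool", "data": {
  "increments": "0 1 0 0 255;0 1 0 0 255;0 0 0 0 255;0 0 0 0 255"
}}

```text
time: 13.68
position: [0.5979, -0.0292, 0.0332]
tool_rot: [-1.54, 0.366, -0.366]
ft_force: [0.4, -0.3, 1.0]
grip_width: 0.009
```

Emit:
{"op": "drive_tool", "data": {
  "increments": "0 1 0 0 255;0 0.5 0 0 255;0 0 0 0 255;0 0 0 0 255"
}}

```text
time: 14.18
position: [0.5979, -0.0292, 0.0317]
tool_rot: [-1.54, 0.366, -0.366]
ft_force: [-0.6, 0.6, 0.4]
grip_width: 0.004
```

Emit:
{"op": "drive_tool", "data": {
  "increments": "0 1 0 0 255;0 0.5 0 0 255;0 0 0 0 255;0 0 0 0 255"
}}

```text
time: 14.68
position: [0.5979, -0.0293, 0.0302]
tool_rot: [-1.54, 0.366, -0.366]
ft_force: [-0.6, 0.1, -0.1]
grip_width: 0.004
```

Emit:
{"op": "drive_tool", "data": {
  "increments": "0 1 0 0 255;0 0.5 0 0 255;0 0 0 0 255;0 0 0 0 255"
}}

```text
time: 15.18
position: [0.5979, -0.0292, 0.0287]
tool_rot: [-1.54, 0.366, -0.366]
ft_force: [0.1, -0.8, 0.3]
grip_width: 0.006
```

Emit:
{"op": "drive_tool", "data": {
  "increments": "0 1 0 0 255;0 0.5 0 0 255;0 0 0 0 255;0 0 0 0 255"
}}

```text
time: 15.68
position: [0.5979, -0.0292, 0.0273]
tool_rot: [-1.54, 0.366, -0.366]
ft_force: [-0.9, 0.5, 1.7]
grip_width: 0.002
```

Emit:
{"op": "drive_tool", "data": {
  "increments": "0 1 0 0 255;0 0.5 0 0 255;0 0 0 0 255;0 0 0 0 255"
}}

```text
time: 16.18
position: [0.5979, -0.0293, 0.0262]
tool_rot: [-1.54, 0.366, -0.366]
ft_force: [-2.7, 0.0, 6.0]
grip_width: -0.001
```

Run:
```python
from h import *
F=[]
for i in range(3):
    d=get_image('wrist');s=ctrl.get_state();F.append(s['ft_force'])
print(np.mean(F,0),s['position'],s['torque'])
cv2.imwrite('pics/w9.png',cv2.resize(d['img'][140:340,170:470,::-1],None,fx=2.6,fy=2.6,interpolation=cv2.INTER_CUBIC))
sc=get_image('scene');cv2.imwrite('pics/s9.png',cv2.resize(sc['img'][190:320,280:430,::-1],None,fx=4.5,fy=4.5,interpolation=cv2.INTER_CUBIC))
```

```text
[-2.30849881  0.20204517  5.73754566] [ 0.59793313 -0.02925259  0.02623658] [-0.04707752  0.47983352 -0.00459916]
```

View pics/w9.png

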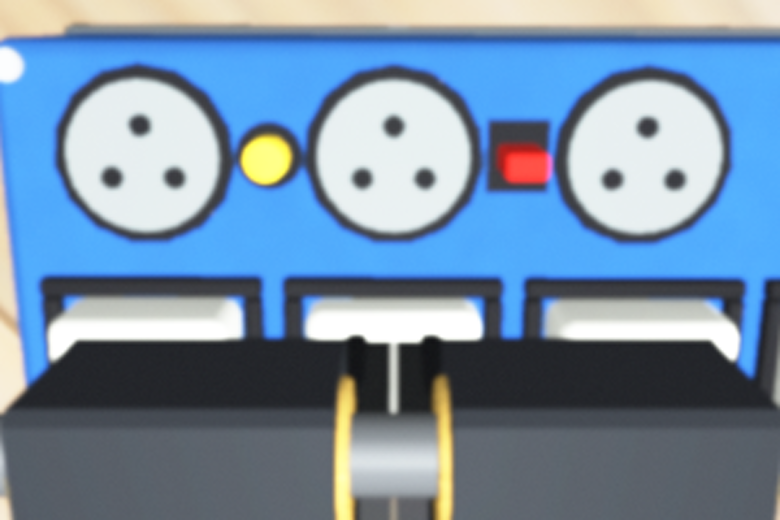

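View pics/s9.png

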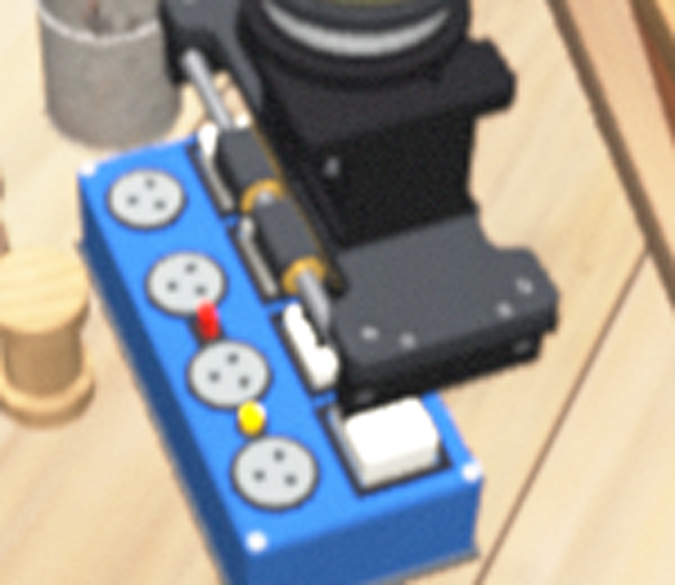

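Emit:
{"op": "drive_tool", "data": {
  "increments": "0 1 0 0 255;0 1 0 0 255;0 1 0 0 255;0 0.5 0 0 255;0 0 0 0 255;0 0 0 0 255"
}}

```text
time: 17.12
position: [0.5979, -0.0293, 0.023]
tool_rot: [-1.54, 0.366, -0.366]
ft_force: [-2.3, 0.3, 6.8]
grip_width: 0.004
```

```bash
cat > look.py <<'E'
from h import *
import sys
n=sys.argv[1]
d=get_image('wrist');s=ctrl.get_state();print(s['ft_force'],s['position'],s['time'])
a=cv2.resize(d['img'][140:300,170:470,::-1],None,fx=2,fy=2,interpolation=cv2.INTER_CUBIC)
sc=get_image('scene');b=cv2.resize(sc['img'][220:300,290:390,::-1],None,fx=4,fy=4,interpolation=cv2.INTER_CUBIC)
o=np.zeros((320,800,3),np.uint8);o=np.hstack([a,b[:, :200]]);cv2.imwrite(f'pics/{n}.png',o)
E
python3 look.py l1
```

```text
[-2.99032904 -0.46070045  6.06603192] [ 0.59795655 -0.02925097  0.02299855] 17.175
```

View pics/l1.png

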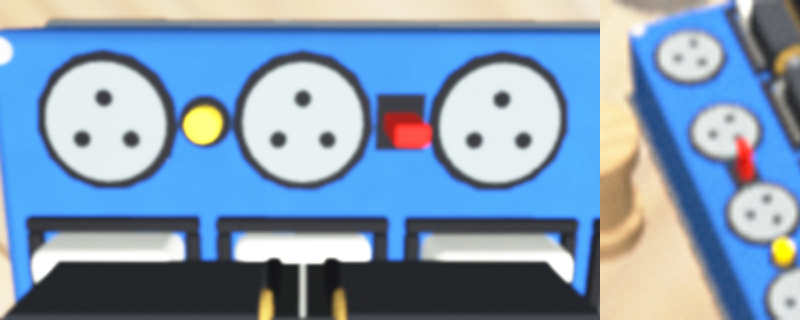

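Emit:
{"op": "drive_tool", "data": {
  "increments": "0 0.5 0 0 255;0 0.5 0 0 255;0 0.5 0 0 255;0 0 0 0 255;0 0 0 0 255"
}}

```text
time: 17.85
position: [0.598, -0.0292, 0.0216]
tool_rot: [-1.54, 0.366, -0.366]
ft_force: [-3.3, -0.4, 7.4]
grip_width: 0.008
```

Emit:
{"op": "drive_tool", "data": {
  "increments": "0 0.5 0 0 255;0 0.5 0 0 255;0 0 0 0 255;0 0 0 0 255"
}}

```text
time: 18.35
position: [0.598, -0.0293, 0.0211]
tool_rot: [-1.54, 0.366, -0.366]
ft_force: [-4.7, 0.2, 9.0]
grip_width: 0.005
```

```bash
python3 look.py l2
```

```text
[-5.04516528 -0.50366665 10.54376646] [ 0.59799363 -0.02925648  0.02115828] 18.4
```

View pics/l2.png

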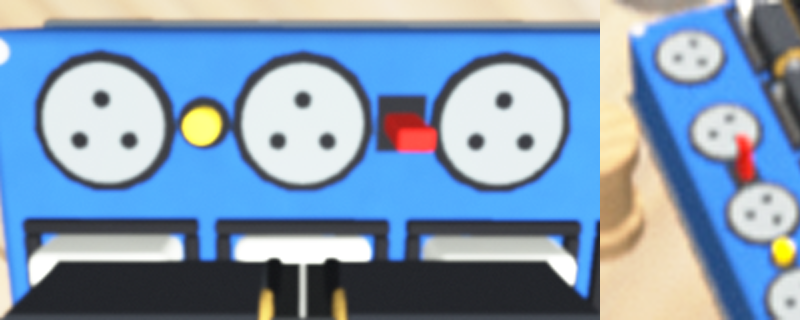

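Emit:
{"op": "drive_tool", "data": {
  "increments": "0 -2 0 0 255;0 -3 0 0 255;0 -4 0 0 255;0 -6 0 0 255;0 -15 0 0 255;0 -30 0 0 255;0 -40 0 0 255;0 -40 0 0 255;0 0 0 0 255;0 0 0 0 255;0 0 0 0 255"
}}

```text
time: 19.82
position: [0.597, -0.0293, 0.1584]
tool_rot: [-1.54, 0.368, -0.364]
ft_force: [-0.8, 0.0, -0.5]
grip_width: 0.006
```

Run:
```python
from h import *
d=get_image('wrist');s=ctrl.get_state();print(s['ft_force'],s['position'],s['time'])
cv2.imwrite('pics/f1.png',cv2.resize(d['img'][110:270,200:440,::-1],None,fx=3.3,fy=3.3,interpolation=cv2.INTER_CUBIC))
sc=get_image('scene');cv2.imwrite('pics/f2.png',cv2.resize(sc['img'][190:320,250:400,::-1],None,fx=4.5,fy=4.5,interpolation=cv2.INTER_CUBIC))
```

```text
[ 0.30162736 -1.16532555 -1.16321271] [ 0.5970607  -0.02925999  0.15840218] 19.875
```

View pics/f1.png

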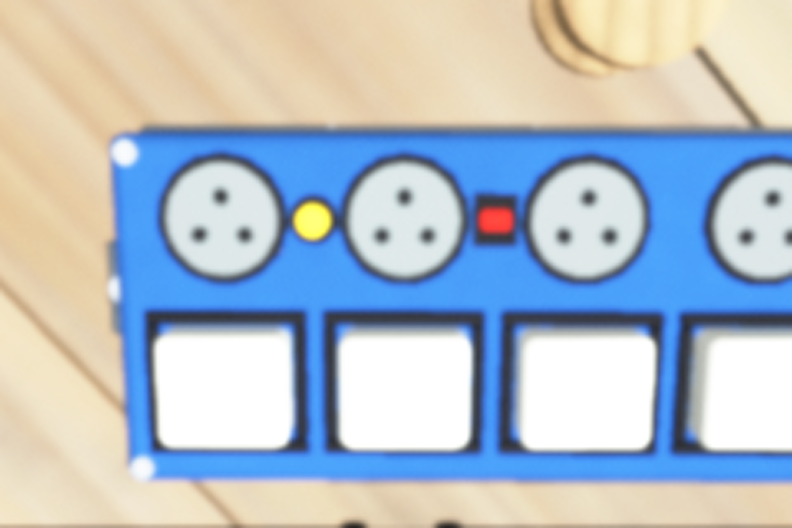

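View pics/f2.png

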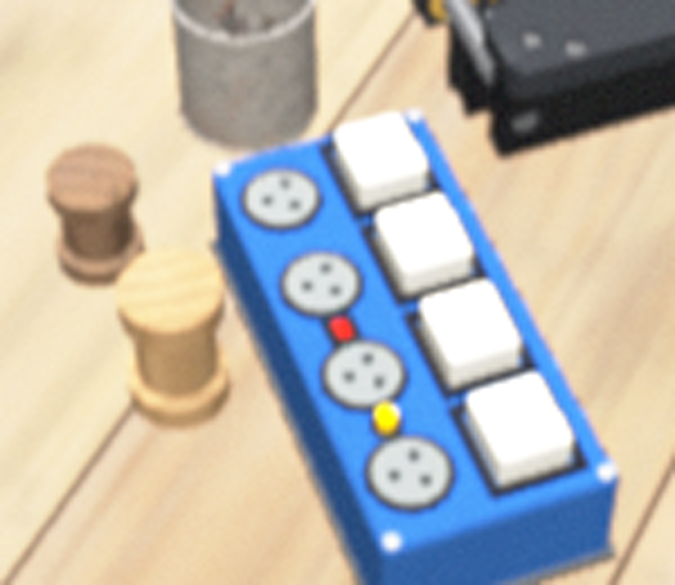

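```bash
python3 -c "
from bench import workorder;print(workorder.close_job())"
```

```text
the job is handed in; nothing more can be done
None
```

The latched key was key 2. I pressed it with the closed fingertips until it unlatched and let go; it sprang up and the red flag dropped. I handed the job in at about 20 s on the robot's clock.

**Finding the key:** The images showed key 2 standing lower than the others. On contact the force rose from 1.7 to 6 N within about 1 mm, which is the latched behaviour. I tapped no other key.

**Pressing:** The red flag rose as the key went down. At full travel the vertical force was about 10 N, with about 5 N sideways.

**Last checks:**
- The final pictures show the flag down, all four keys level, and the yellow pin still proud of the box top.
- The two spools and the tin look undisturbed.
- The arm is clear, with the reported tool point about 0.16 m above the bench.

**Disagreement:** Contact came about 38 mm lower in reported TCP height than the stated tool frame predicts. With the fingers shut, the real fingertips seem to end about that far short of the reported TCP. I therefore came down in small, force-checked steps.

The box positions from the wrist camera and the fixed cameras also differed by about 3 mm.

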